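# Press a circuit tile flush in the assembly jig with a spacer

### The arm

A 6-joint arm with a two-finger parallel gripper is mounted at the origin on the work surface. World frame = base frame: x ahead of the robot, y to its left, z up, the work surface at z = 0. Lengths are in mm, angles in rad, forces in N, time in s.
With the tool pointing down it reaches from about 300 to 775 mm from the base axis. Payload 14.6 kg.
Tool frame: the origin (TCP) lies on the centre line of the jaws, within the pads' length; the fingertips stand manip.finger_overhang ahead of it and the grasp point (between the pads) lies 11 mm behind it (manip.finger_overhang is the distance from the TCP to the fingertips, in mm); y points along the fingers, x is the direction in which the jaws open and shut, and the axes are right-handed (so a half turn about y gives the same grasp; the last joint's range is limited). The gripper opens to 94 mm and grips with 3 to 60 N. Pads are 16 mm wide; open, the fingers measure 119 mm over their backs; the gripper's body (75 mm by 177 mm) begins 78 mm behind the grasp point.
Start: joints at [-1.174, 0.3, 1.521, -0, 1.321, -0.067], TCP at [246.034, -491.891, 213.446] pointing down, gripper open.
Joint ranges: [-3.03, 3.03], [-0.79, 2.21], [0.23, 2.52], [-1.04, 4.18], [0, 3.07], [-2.55, 2.55]. Speed limits (rad/s): [2.22, 2.22, 2.57, 3.14, 3.14, 3.14].

### API

Orientations are given as [roll, pitch, yaw] about the fixed x, y, z axes, in that order (R = Rz(yaw) Ry(pitch) Rx(roll)).
In Python, from cell import monitor, viewer, ticket, manip gives the robot as it stands.
- The arm moves only by the shell command python3 -m jog 'ROWS' [FORCE]. ROWS is JSON, a list of rows, each an object of numbers: "grip": the finger opening in cm, from 0 to 9.4; "dx", "dy", "dz": the shift along the tool's x, y, z in cm; "spin": the turn about the tool's y in degrees. In form: [{"grip": .., "dx": .., "dy": .., "dz": .., "spin": ..}, ...]. A call has 1 to 20 rows; each row is the pose to reach, as a shift and turn from the pose commanded when the call began, along the tool's axes at that moment; what a row does not reach only later rows make up. A row lasts 1/8 s, in which the tool goes at most 62.5 mm and 10.7 degrees, less where a joint would pass 70% of its speed; a pose out of reach is approached as far as the arm can. A call with a gripper value outside its range is refused whole. The fingers move at their own pace and stop on an object; FORCE is the grip in N (left out, the last holds). Time passes only in rows, so rows that repeat a pose let the fingers close. It gives the time, the measured TCP pose, the force and the opening at its end, in the units of the state.
- monitor.read_state(): the state, without advancing time (a new reading comes with each control period).
- viewer.camera(name): name is "side" or "top" or "wrist"; returns a dict with "color" (400x640x3 uint8, red, green, blue), "vertical_fov" (degrees; the focal length in pixels is half the picture's height over the tangent of half this angle, whatever the lens; pixels are square), "cx", "cy" (the principal point, pixels), "rvec" (rotation vector, rad) and "tvec" (3), from world to camera coordinates, as OpenCV has them. Camera axes: x right, y down, z forward; pixel columns grow to the right and rows downward; lengths in mm; the calibration is good to about 2 mm. A picture is of the moment at which its call begins. There is no depth.
- ticket.sign_off(): hands the job in, once; it reports no verdict.
The state is a dict: "clock": time; "joints": joint angles; "qd": joint speeds; "effort": joint torques, N m; "eef_pos": TCP position; "eef_rot": TCP orientation; "wrist_force": force on the tool from outside, world axes, zero at the start; "moment": the same for the moment, N m; "finger_gap": finger opening in mm.
Only numpy, scipy, OpenCV 4.12 (cv2) and the standard library are available. Lean on these libraries where they do the work, as an engineer would, in place of code of your own. Each camera call takes 0.05 s, during which the arm holds its last target. There are 200 camera calls.

### The job

Set the vacuum valve beside the assembly jig to half open (handle at 45 degrees between closed and open). Then pick up the wooden spacer, lower it upright to the jig bed in the gap between the circuit tile and the stop blocks, squarely in front of the one stop where the gap is wide enough (never force it in at the narrow one), and push the tile with it until the tile lies flush along its whole edge against the far fence. Finish while still gripping the spacer and keeping the tile firmly pressed (at least about 5 N) against the fence; leave the other things on the bench alone.

Things in the scene. Friction and masses are not known exactly. Their poses are not given: they have to be found in the camera images.
- jig: Fixed assembly jig, heading varies: grey bed 115 (x) x 170 (y) x 14 mm; origin on its underside, 75 mm from the -x and 40 mm from the +x end, mid y, z up. An aluminium fence stands along its +x end, inner face at jig x = +20 mm; two stop blocks are screwed to its -x end. From its +y side a brass vacuum pipe (along jig y, axis 18 mm above the bench) leads to a brass valve.
- fence: The aluminium fence of the jig, 15 (x) x 160 (y) x 20 mm, fixed on the bed; origin at the centre of its underside (jig x = +27.5 mm), its inner face 7.5 mm towards -x, axes as the jig's.
- stop_shallow: Fixed aluminium block, 17 (x) x 46 (y) x 14 mm, on the bed at jig x = -69 mm; origin at the bottom middle of its rear (-x) face, axes as the jig's. Its front face, 17 mm ahead (+x), leaves the WIDE gap to the tile: 23 to 30 mm at the start. The two stops stand side by side, centres at jig y = +25 and -25 mm; which is where varies.
- stop_deep: Fixed aluminium block beside the other stop, same origin and axes, but 36 mm deep in x: its front face, 36 mm ahead of the origin, leaves the NARROW gap to the tile: 4 to 11 mm at the start, 13 mm with the tile flush, so too narrow for the spacer's 18 mm foot.
- tile: Loose white ceramic circuit tile with copper strips, 40 (x) x 150 (y) x 12 mm, about 180 g, lying on the jig bed; origin at the centre of its underside, axes nearly the jig's. It starts 4 to 7 mm short of the fence, turned by up to 2 degrees; flush on the fence its origin is at jig x = 0. It slides on the bed with 1 to 2 N of friction.
- spacer: Plain wooden block, 14 (x) x 32 (y) x 60 mm tall, about 70 g, upright; origin at the centre of its underside. A rounded rib up the middle of both broad faces, on the lowest 16 mm, makes its foot 18 mm thick. Gripped across x with the fingertips 20 mm or more above its underside, the fingers clear stops, tile and fence. In the gap its 32 mm side runs along jig y, underside 0 to 5 mm above the bed.
- valve (a joint): Valve opening, rad: 0 = closed (handle across the pipe, along jig x), pi/2 = open (along the pipe, jig y); grows counter-clockwise seen from above; half open is 0.785; starts at 0 to 0.4. The handle is a dark steel bar 64 x 12 x 20 mm (48 to 68 mm above the bench) turning about its middle on a vertical axis; about 0.1 N m turns it and it stays as left.
- valve_grip (a point): Point on the valve's vertical axis, in the middle of the handle bar, 58 mm above the bench (jig x = 0, y = +165 mm).
- solder_reel: Bystander: metal solder reel, 56 mm across, 40 mm high, standing on its flange; origin at the centre of its underside.
- flux_jar: Bystander: amber glass jar, 48 mm across, 55 mm high; origin at the centre of its underside.
- driver: Bystander: screwdriver with black handle, 160 mm long, lying on the bench.

How it is judged:
By the outcome, as a careful person would: the job done as asked, in the order asked, and still so for the second after the job is handed in, while the arm keeps its last pose, push and grip.
It also fails if it takes over 56 s, if anything falls off the work surface, if the arm or the gripper's body presses on something with over 40 N, if the wrist force passes 120 N, or if a joint passes its speed limit or range.

## Working session

There is one attempt and no reset: what is moved stays moved. The work goes in short steps, Python scripts to look and compute and a shell command to move; the robot and the scene stay as the last step left them, time stands still between calls to the robot, and variables do not carry over. Pictures are saved under pics/ and viewed, about 8 in all and at most 12, crops included, and the job is handed in when it is done.

```bash
mkdir -p pics; ls
cat > h.py <<'E'
import numpy as np, cv2, json
from cell import monitor, viewer, ticket, manip
def shot(name, fn):
    c=viewer.camera(name); cv2.imwrite('pics/'+fn+'.png', c['color'][:,:,::-1])
    d={k:np.array(c[k]).tolist() for k in ('vertical_fov','cx','cy','rvec','tvec')}
    json.dump(d,open('pics/'+fn+'.json','w')); return c
def load(fn):
    c=json.load(open('pics/'+fn+'.json')); c['color']=cv2.imread('pics/'+fn+'.png')[:,:,::-1]; return c
def KRt(c):
    f=200/np.tan(np.radians(c['vertical_fov'])/2)
    K=np.array([[f,0,c['cx']],[0,f,c['cy']],[0,0,1.]])
    return K,cv2.Rodrigues(np.array(c['rvec'],float))[0],np.array(c['tvec'],float).ravel()
def cast(c,uv,z):
    K,R,t=KRt(c); uv=np.atleast_2d(uv).astype(float)
    d=(R.T@np.linalg.inv(K)@np.c_[uv,np.ones(len(uv))].T).T; o=-R.T@t
    return o+d*((z-o[2])/d[:,2])[:,None]
def proj(c,P):
    K,R,t=KRt(c); return cv2.projectPoints(np.atleast_2d(P).astype(float),R,t,K,None)[0].reshape(-1,2)
E
python3 - <<'E'
from h import *
s=monitor.read_state(); print(s, manip.finger_overhang)
for n in('top','side','wrist'):
    c=shot(n,n+'0'); K,R,t=KRt(c); print(n,K[0,0],c['cx'],c['cy'],-R.T@t, R[2])
E
```

```text
pics
{'clock': 0.0, 'joints': array([-1.17364553e+00,  3.00446515e-01,  1.52157757e+00, -7.70128959e-06,
        1.32068855e+00, -6.66266771e-02]), 'qd': array([ 7.55143942e-05, -8.20620993e-04, -6.04135685e-04, -3.16527892e-04,
        1.87554119e-03, -1.79669326e-03]), 'effort': array([-1.93436535e-03, -5.31810093e+01, -3.52743566e+01,  7.06798607e-02,
        2.42807984e-02, -8.39719291e-05]), 'eef_pos': array([ 245.91717933, -491.68126645,  212.90129169]), 'eef_rot': array([-1.57072920e+00,  1.11799585e-03, -1.10701690e+00]), 'wrist_force': array([ 0.0277437 , -0.2665169 , -0.75085227]), 'moment': array([ 0.00875027,  0.04989526, -0.01699176]), 'finger_gap': 93.87445998479008} 8.0
top 401.5097928454983 317.39443690392415 199.4886037153499 [ 509.771889     10.99673536 1042.81809161] [ 0.07969461  0.01456391 -0.99671293]
side 402.74915361111437 310.9464673265298 203.5475099115881 [245.82605387 587.45995912 873.37146495] [ 0.3082544  -0.55248759 -0.77442668]
wrist 275.5943504018697 321.4746994714168 197.63185802786492 [ 305.56367291 -460.71093197  384.65918532] [-0.20753523 -0.10246021 -0.97284687]
```

View pics/top0.png

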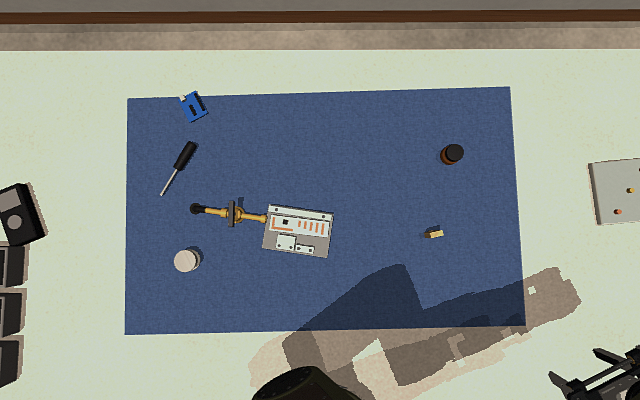

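View pics/side0.png

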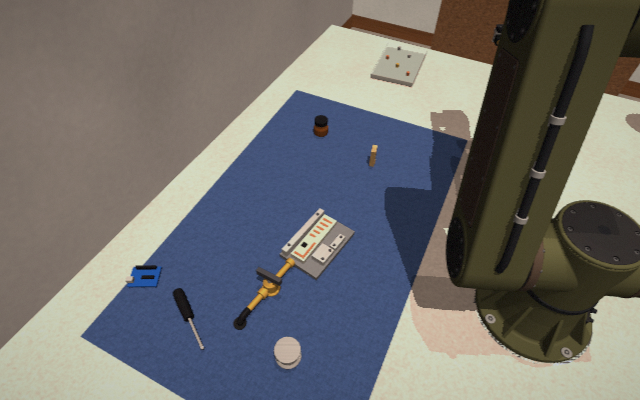

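The top view shows the jig at about (298,232), the valve handle at (233,213), the spacer at (433,233), the jar at (452,154), the reel at (187,260) and the driver at (180,167). The image's up is +x and its left is +y. Next I zoom in on the jig and spacer.

Run:
```python
from h import *
c=load('top0'); im=c['color'][:,:,::-1]
a=cv2.resize(im[190:265,180:340],None,fx=5,fy=5,interpolation=cv2.INTER_CUBIC)
b=cv2.resize(im[220:245,415:455],None,fx=5,fy=5,interpolation=cv2.INTER_CUBIC)
o=np.zeros((510,800,3),np.uint8); o[:375]=a; o[380:505,:200]=b
s=load('side0')['color'][:,:,::-1]; o[380:505,210:335]=cv2.resize(s[140:171,358:389],(125,125),interpolation=cv2.INTER_CUBIC)
cv2.imwrite('pics/z1.png',o)
print(cast(c,[[298,232]],14),cast(c,[[233,213]],68),cast(c,[[433,233]],60))
```

```text
[[508.59671768  75.39296204  14.        ]] [[554.39334796 230.82329625  68.        ]] [[ 507.07941847 -255.75168289   60.        ]]
```

View pics/z1.png

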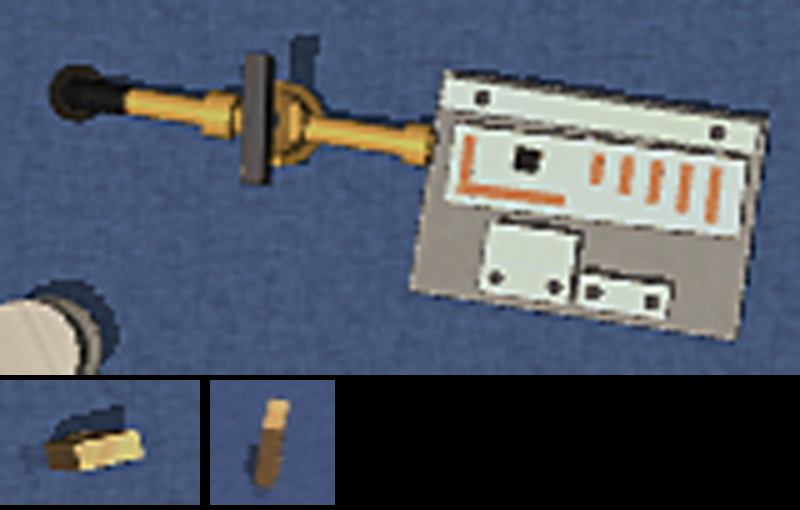

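The deep stop is on the +y side, so the wide gap is at jig y = -25. The handle is nearly along world x and the jig heading is about -9°. I'll fly over the valve for a close look.

```bash
cat >> h.py <<'E'
def go(p,yaw):  # target TCP world mm, yaw deg (tool down) -> cm / deg for jog
    s=monitor.read_state(); y0=s['eef_rot'][2]; d=np.array(p)-s['eef_pos']
    c,sn=np.cos(y0),np.sin(y0)
    print('dx %.2f dy %.2f dz %.2f spin %.1f'%((d[0]*c+d[1]*sn)/10,-d[2]/10,(-d[0]*sn+d[1]*c)/10,-((yaw-np.degrees(y0)+180)%360-180)))
E
python3 - <<'E'
from h import *
go([535,210,170],-90)
E
```

```text
dx -49.83 dy 4.31 dz 57.24 spin 26.6
```

```bash
R='x'; python3 -m jog '[{"grip":6,"dx":-49.8,"dy":4.3,"dz":57.2,"spin":26.6},{"grip":6,"dx":-49.8,"dy":4.3,"dz":57.2,"spin":26.6},{"grip":6,"dx":-49.8,"dy":4.3,"dz":57.2,"spin":26.6},{"grip":6,"dx":-49.8,"dy":4.3,"dz":57.2,"spin":26.6},{"grip":6,"dx":-49.8,"dy":4.3,"dz":57.2,"spin":26.6},{"grip":6,"dx":-49.8,"dy":4.3,"dz":57.2,"spin":26.6},{"grip":6,"dx":-49.8,"dy":4.3,"dz":57.2,"spin":26.6},{"grip":6,"dx":-49.8,"dy":4.3,"dz":57.2,"spin":26.6},{"grip":6,"dx":-49.8,"dy":4.3,"dz":57.2,"spin":26.6},{"grip":6,"dx":-49.8,"dy":4.3,"dz":57.2,"spin":26.6},{"grip":6,"dx":-49.8,"dy":4.3,"dz":57.2,"spin":26.6},{"grip":6,"dx":-49.8,"dy":4.3,"dz":57.2,"spin":26.6},{"grip":6,"dx":-49.8,"dy":4.3,"dz":57.2,"spin":26.6},{"grip":6,"dx":-49.8,"dy":4.3,"dz":57.2,"spin":26.6},{"grip":6,"dx":-49.8,"dy":4.3,"dz":57.2,"spin":26.6},{"grip":6,"dx":-49.8,"dy":4.3,"dz":57.2,"spin":26.6}]' 40
python3 - <<'E'
from h import *
s=monitor.read_state(); print(s['eef_pos'],np.degrees(s['eef_rot']),s['qd'])
shot('wrist','w1')
E
```

```text
clock: 2.15
eef_pos: [534.8, 208.2, 170.9]
eef_rot: [-1.57, 0.0, -1.573]
wrist_force: [-0.2, 0.3, 0.4]
finger_gap: 59.7
[534.82501067 208.22013532 170.91011794] [-8.99722060e+01  5.96802627e-03 -9.01106935e+01] [ 0.00521925  0.00309388 -0.00467331  0.00019113  0.00107883  0.00280096]
```

View pics/w1.png

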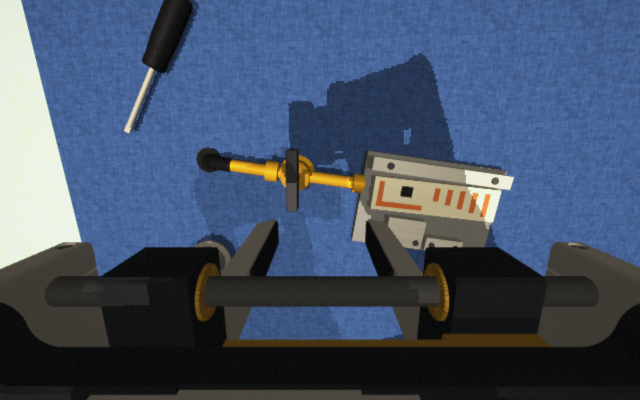

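The handle is at about (292,180), with the pipe from (230,167) to (360,184). The fence top runs from (372,152) to (512,182). I'll zoom to pick edges.

Run:
```python
from h import *
c=load('w1'); im=c['color'][:,:,::-1]
a=cv2.resize(im[140:260,265:525],None,fx=3,fy=3,interpolation=cv2.INTER_CUBIC)
b=cv2.resize(im[142:222,265:325],None,fx=3,fy=3,interpolation=cv2.INTER_CUBIC)
o=np.zeros((600,800,3),np.uint8); o[:360,:780]=a; o[360:600,:180]=b; cv2.imwrite('pics/z2.png',o)
g=cv2.cvtColor(im,cv2.COLOR_BGR2HSV)
for r in (150,155,160,170,180,190,200,207): print(r, im[r,280:306].max(1).tolist())
```

```text
150 [155, 138, 135, 131, 126, 98, 64, 51, 42, 44, 44, 42, 45, 45, 43, 42, 34, 32, 58, 85, 83, 81, 91, 88, 90, 88]
155 [137, 136, 132, 130, 128, 78, 49, 50, 54, 51, 54, 53, 54, 56, 58, 56, 45, 34, 62, 125, 120, 83, 74, 78, 83, 87]
160 [63, 60, 58, 64, 151, 111, 49, 51, 48, 53, 52, 55, 55, 56, 58, 57, 46, 31, 47, 99, 107, 124, 147, 164, 169, 172]
170 [216, 207, 131, 119, 115, 89, 42, 40, 40, 36, 39, 39, 38, 35, 38, 50, 45, 30, 65, 173, 182, 177, 136, 125, 122, 123]
180 [120, 211, 223, 228, 226, 182, 67, 35, 37, 37, 39, 38, 38, 38, 37, 40, 33, 25, 42, 111, 119, 119, 118, 117, 136, 211]
190 [132, 127, 132, 131, 128, 120, 74, 85, 84, 84, 84, 86, 84, 83, 83, 84, 66, 31, 33, 84, 113, 119, 125, 130, 129, 136]
200 [128, 131, 132, 132, 139, 134, 77, 82, 85, 86, 86, 84, 82, 84, 85, 84, 65, 35, 48, 128, 130, 128, 130, 133, 138, 135]
207 [129, 126, 130, 129, 130, 127, 81, 79, 87, 84, 85, 87, 83, 83, 85, 85, 69, 36, 63, 125, 123, 128, 131, 130, 128, 129]
```

View pics/z2.png

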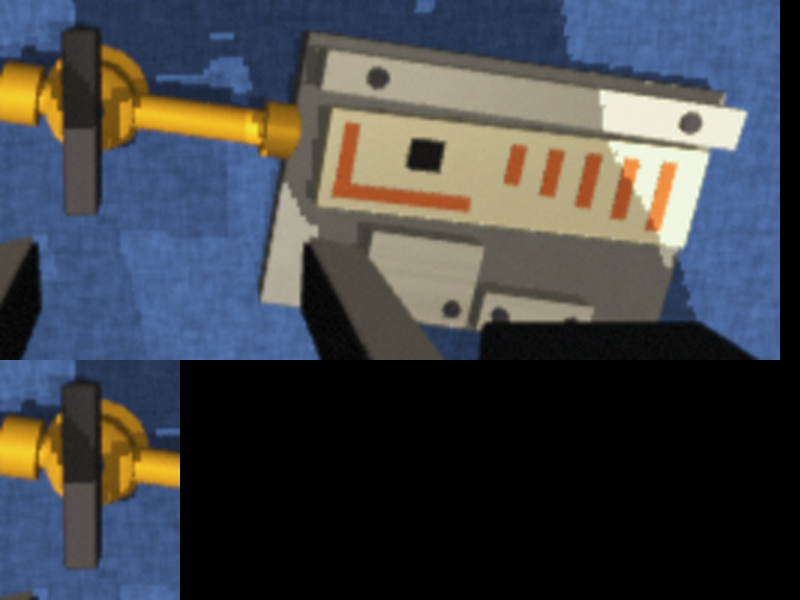

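Run:
```python
from h import *
c=load('w1'); z=lambda a:np.array(a)/3+[265,140]
h=cast(c,[[285.7,151.5],[296.3,151.5],[296.3,211.3],[285.7,211.3]],68); print(h.round(1)); print('handle c',h.mean(0), 'ang',np.degrees(np.arctan2(*( (h[0]+h[1]-h[2]-h[3])[[1,0]]))))
f=cast(c,z([[321,90],[328,50],[746,110],[738,150]]),34); print(f.round(1))
y=(f[0]+f[1]-f[2]-f[3])/2; print('len',np.linalg.norm(y)); th=np.arctan2(-y[0],y[1]); print('th',np.degrees(th))
O=f.mean(0)[:2]; ex=np.array([np.cos(th),np.sin(th)]); ey=np.array([-ex[1],ex[0]])
J=O-27.5*ex; print('jig',J,'valve',J+165*ey)
def tojig(p): d=p[:,:2]-J; return np.c_[d@ex,d@ey].round(1)
print('bed',tojig(cast(c,z([[308,32],[724,93],[262,300]]),14)))
print('tile',tojig(cast(c,z([[328,106],[318,206],[680,246],[708,150]]),26)))
print('stops',tojig(cast(c,z([[370,232],[483,244],[483,292],[592,306]]),28)))
K,R,t=KRt(c); print(-R.T@t)
t0=load('top0')
zz=lambda a:np.array(a)/5+[180,190]
f=cast(t0,zz([[447,72],[768,122]]),14); print('top bed corners',f,tojig(f))
h=cast(t0,zz([[258,55],[258,185]]),68);print('top handle',h)
hs=cast(t0,zz([[78,460-375+375],[143,437]]),60)
b=np.array([[78,463],[78,448],[140,430],[145,460]])-[0,380]; s=cast(t0,b/5+[415,220],60); print('spacer',s,s.mean(0))
```

```text
[[582.9 244.7  68. ]
 [582.9 234.3  68. ]
 [521.6 235.7  68. ]
 [521.7 246.7  68. ]]
handle c [552.27667348 240.34469973  68.        ] ang -1.6164920581060602
[[559.8 152.7  34. ]
 [574.7 150.7  34. ]
 [551.8  -7.7  34. ]
 [536.5  -7.1  34. ]]
len 160.79418459576237
th -8.266820327539445
jig [528.49093903  76.12103701] valve [552.21515842 239.40655815]
bed [[ 39.6  85.5]
 [ 39.4 -83.2]
 [-73.6  84.7]]
tile [[ 13.4  74.9]
 [-26.6  71.4]
 [-22.4 -75.7]
 [ 17.3 -75.4]]
stops [[-33.7  49.4]
 [-32.3   3.8]
 [-52.2  -0.9]
 [-51.9 -46.1]]
[601.34816488 209.34133687 342.62702592]
top bed corners [[579.18101324 149.48755997  14.        ]
 [553.77215899 -15.58754189  14.        ]] [[ 39.6  79.9]
 [ 38.2 -87.1]]
top handle [[583.71276527 234.82253401  68.        ]
 [520.34994989 233.57600568  68.        ]]
spacer [[ 498.35296733 -249.7711168    60.        ]
 [ 505.61142018 -249.91490831   60.        ]
 [ 514.40864387 -280.10265628   60.        ]
 [ 499.89264892 -282.19606439   60.        ]] [ 504.56642007 -265.49618644   60.        ]
```

Run:
```python
from h import *
c=load('w1'); s=monitor.read_state(); p=s['eef_pos']
for sx in(-1,1):
  print(proj(c,[[p[0]+8,p[1]+sx*29.9,p[2]-8],[p[0]+8,p[1]+sx*29.9+sx*12.5,p[2]-8],[p[0]-8,p[1]+sx*29.9,p[2]-8]]).round(1))
im=cv2.cvtColor(c['color'],cv2.COLOR_RGB2GRAY)
for r in (224,230,238): print(r, im[r,250:290].tolist(), im[r,355:395].tolist())
d=load('side0'); print(proj(d,[[552.2,239.6,68],[552.2,234,68],[584,239,68],[520,239,68]]))
cv2.imwrite('pics/z3.png',cv2.resize(d['color'][255:300,240:300,::-1],None,fx=8,fy=8,interpolation=cv2.INTER_CUBIC))
```

```text
[[366.9 220. ]
 [385.2 219.9]
 [366.1 241.9]]
[[279.4 220.2]
 [261.2 220.3]
 [280.3 242.1]]
224 [97, 99, 103, 98, 102, 101, 90, 78, 73, 75, 75, 74, 73, 75, 75, 75, 73, 74, 74, 75, 74, 74, 70, 60, 23, 11, 9, 26, 75, 92, 89, 93, 85, 79, 77, 79, 80, 80, 77, 77] [154, 174, 175, 176, 176, 175, 175, 173, 170, 167, 134, 39, 10, 11, 24, 59, 70, 72, 74, 76, 74, 74, 75, 72, 75, 76, 74, 75, 74, 73, 74, 72, 79, 143, 157, 157, 159, 158, 159, 159]
230 [102, 100, 89, 79, 73, 77, 73, 74, 72, 73, 73, 74, 74, 74, 74, 74, 74, 74, 75, 68, 48, 17, 13, 8, 8, 9, 3, 20, 61, 100, 102, 103, 103, 106, 93, 91, 87, 84, 86, 83] [169, 171, 170, 169, 170, 170, 170, 171, 171, 165, 121, 37, 6, 11, 8, 10, 14, 24, 57, 70, 74, 76, 76, 74, 73, 74, 77, 76, 74, 74, 75, 75, 75, 75, 75, 83, 122, 147, 152, 152]
238 [73, 75, 75, 72, 74, 76, 76, 74, 74, 76, 74, 75, 74, 74, 72, 66, 48, 20, 11, 9, 8, 9, 4, 8, 10, 6, 8, 13, 35, 83, 91, 86, 88, 84, 84, 86, 92, 90, 88, 86] [169, 169, 168, 166, 169, 169, 169, 169, 170, 159, 63, 14, 10, 10, 8, 8, 11, 7, 13, 9, 12, 17, 42, 64, 72, 74, 73, 75, 72, 76, 74, 74, 71, 74, 75, 75, 75, 76, 74, 74]
[[268.73313211 274.45785937]
 [270.05131808 272.528094  ]
 [257.08666359 268.44958455]
 [281.07264024 280.25297727]]
```

View pics/z3.png

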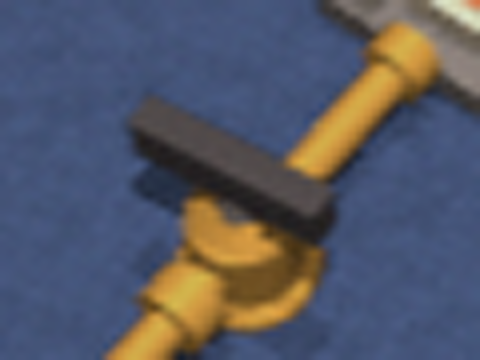

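The side view's handle centre matches the wrist fix to within 1 mm (552, 239). The wrist view is shifted about 1 mm at the fingers, so I'll use y = 238.8. I'll grip the handle next.

Run:
```python
from h import *
go([552.2,238.8,60],-91)
```

```text
dx -3.04 dy 11.09 dz 1.73 spin 0.9
```

```bash
python3 -m jog '[{"grip":5,"dx":-3.05,"dy":4,"dz":1.73,"spin":1},{"grip":5,"dx":-3.05,"dy":8,"dz":1.73,"spin":1},{"grip":5,"dx":-3.05,"dy":11.1,"dz":1.73,"spin":1},{"grip":5,"dx":-3.05,"dy":11.1,"dz":1.73,"spin":1},{"grip":0,"dx":-3.05,"dy":11.1,"dz":1.73,"spin":1},{"grip":0,"dx":-3.05,"dy":11.1,"dz":1.73,"spin":1},{"grip":0,"dx":-3.05,"dy":11.1,"dz":1.73,"spin":1},{"grip":0,"dx":-3.05,"dy":11.1,"dz":1.73,"spin":1},{"grip":0,"dx":-3.05,"dy":11.1,"dz":1.73,"spin":1}]' 30
```

```text
clock: 3.32
eef_pos: [552.3, 239.1, 59.9]
eef_rot: [-1.571, -0.001, -1.589]
wrist_force: [-2.0, -6.7, 4.5]
finger_gap: 11.9
```

```bash
python3 -m jog '[{"grip":0,"spin":-10},{"grip":0,"spin":-20},{"grip":0,"spin":-30},{"grip":0,"spin":-37.6},{"grip":0,"spin":-37.6},{"grip":0,"spin":-37.6}]'; python3 -c "
from h import *
s=monitor.read_state();print(np.degrees(s['eef_rot']),s['moment'])"
```

```text
[-8.99912267e+01 -7.29683291e-02 -9.10312351e+01] [-1.22784185  0.26477757  0.01808153]validation failed for argument at $[0]...
```

```bash
python3 -m jog '[{"grip":0,"dx":0,"dy":0,"dz":0,"spin":-10},{"grip":0,"dx":0,"dy":0,"dz":0,"spin":-20},{"grip":0,"dx":0,"dy":0,"dz":0,"spin":-30},{"grip":0,"dx":0,"dy":0,"dz":0,"spin":-37.6},{"grip":0,"dx":0,"dy":0,"dz":0,"spin":-37.6},{"grip":0,"dx":0,"dy":0,"dz":0,"spin":-37.6}]'; python3 -c "
from h import *
s=monitor.read_state();print(np.degrees(s['eef_rot']),s['moment'])"
```

```text
clock: 4.08
eef_pos: [552.5, 238.6, 59.9]
eef_rot: [-1.572, -0.002, -0.933]
wrist_force: [-0.3, -10.2, 5.1]
finger_gap: 11.8
[-90.05134608  -0.10049983 -53.43306303] [-1.86551324  0.11540585  0.12393617]
```

```bash
python3 -m jog '[{"grip":4,"dx":0,"dy":0,"dz":0,"spin":0},{"grip":4,"dx":0,"dy":0,"dz":0,"spin":0},{"grip":4,"dx":0,"dy":0,"dz":0,"spin":0},{"grip":4,"dx":0,"dy":-6,"dz":0,"spin":0},{"grip":4,"dx":0,"dy":-11,"dz":-3,"spin":0},{"grip":4,"dx":0,"dy":-13,"dz":-3,"spin":0},{"grip":4,"dx":0,"dy":-13,"dz":-3,"spin":0}]'
python3 - <<'E'
from h import *
shot('wrist','w2'); go([490,-250,150],12)
c=load('w2'); q=proj(c,[[552.2,238.8,68],[552.2+32*np.cos(.64),238.8+32*np.sin(.64),68]]); print(q)
u,v=q[0].round().astype(int); u0=max(u-80,0);v0=max(v-60,0);print(u0,v0)
cv2.imwrite('pics/z4.png',cv2.resize(c['color'][v0:v0+120,u0:u0+160,::-1],None,fx=5,fy=5,interpolation=cv2.INTER_CUBIC))
E
```

```text
clock: 4.95
eef_pos: [528.5, 222.2, 190.9]
eef_rot: [-1.568, -0.001, -0.932]
wrist_force: [-0.2, -0.3, -0.6]
finger_gap: 39.8
dx 35.64 dy 3.92 dz -31.19 spin -65.4
[[323.22651948 169.28723944]
 [323.19934138 138.79432755]]
243 109
```

View pics/z4.png

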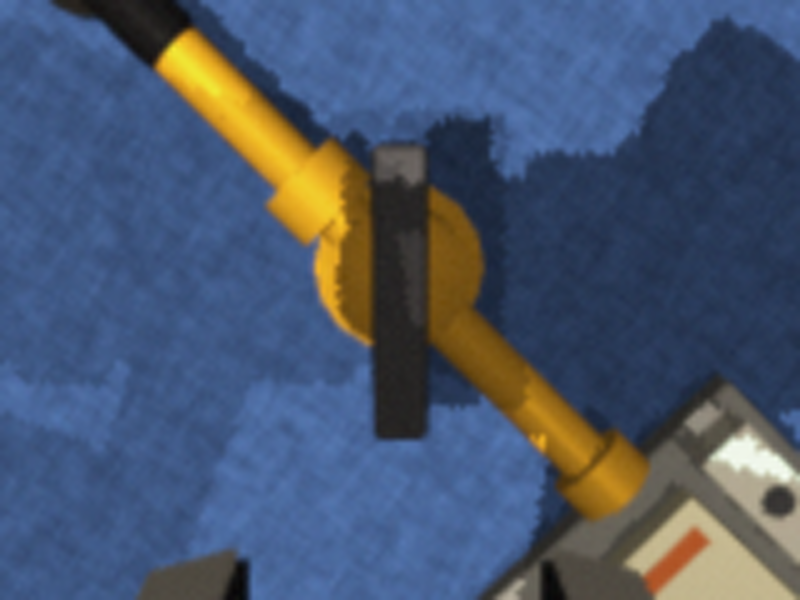

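The handle (zoom x≈400) stands at 45° to the pipe, as wanted. Next is the spacer.

```bash
python3 -m jog '[{"grip":4,"dx":35.6,"dy":0,"dz":-31.2,"spin":-65.4},{"grip":4,"dx":35.6,"dy":0,"dz":-31.2,"spin":-65.4},{"grip":4,"dx":35.6,"dy":0,"dz":-31.2,"spin":-65.4},{"grip":4,"dx":35.6,"dy":3.9,"dz":-31.2,"spin":-65.4},{"grip":4,"dx":35.6,"dy":3.9,"dz":-31.2,"spin":-65.4},{"grip":4,"dx":35.6,"dy":3.9,"dz":-31.2,"spin":-65.4},{"grip":4,"dx":35.6,"dy":3.9,"dz":-31.2,"spin":-65.4},{"grip":4,"dx":35.6,"dy":3.9,"dz":-31.2,"spin":-65.4},{"grip":4,"dx":35.6,"dy":3.9,"dz":-31.2,"spin":-65.4},{"grip":4,"dx":35.6,"dy":3.9,"dz":-31.2,"spin":-65.4},{"grip":4,"dx":35.6,"dy":3.9,"dz":-31.2,"spin":-65.4}]'
python3 - <<'E'
from h import *
c=shot('wrist','w3'); 
q=proj(c,[504.6,-265.5,60])[0]; u,v=q.round().astype(int); u0=max(u-80,0);v0=max(v-60,0);print(q,u0,v0)
cv2.imwrite('pics/z5.png',cv2.resize(c['color'][v0:v0+120,u0:u0+160,::-1],None,fx=5,fy=5,interpolation=cv2.INTER_CUBIC))
E
```

```text
clock: 6.38
eef_pos: [489.9, -248.4, 150.2]
eef_rot: [-1.57, 0.0, 0.21]
wrist_force: [-0.0, 0.2, 0.0]
finger_gap: 39.8
[332.28156446 222.54086106] 252 163
```

View pics/z5.png

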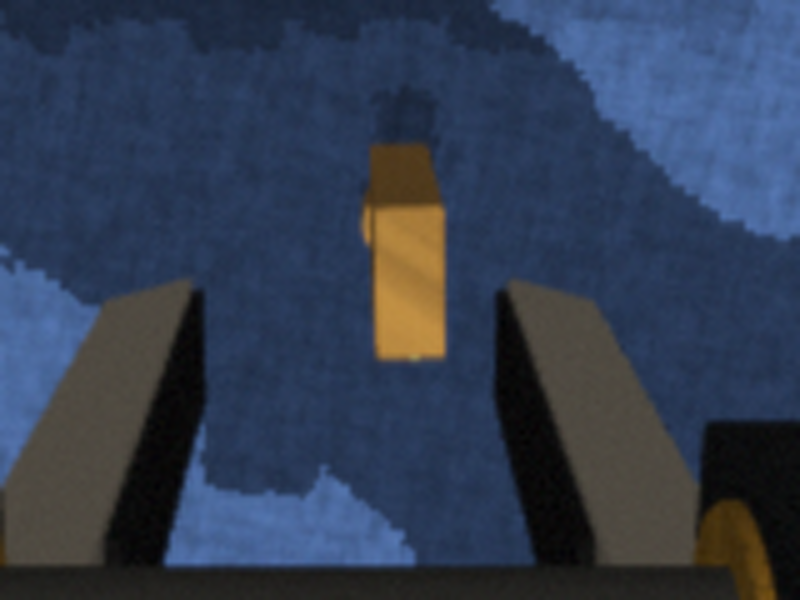

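Run:
```python
from h import *
c=load('w3'); s=monitor.read_state(); p=s['eef_pos']; y=s['eef_rot'][2]
q=np.array([[372,207],[444,207],[446,358],[375,358]])/5+[252,163]
f=cast(c,q,60); print(f.round(1),f.mean(0)); 
e=(f[0]+f[1]-f[2]-f[3])/2; print('len',np.linalg.norm(e),'heading',np.degrees(np.arctan2(-e[0],e[1])), 'w',np.linalg.norm((f[1]+f[2]-f[0]-f[3])/2))
ex=np.array([np.cos(y),np.sin(y),0]); ez=np.array([-ex[1],ex[0],0])
for sx in(-1,1): print(proj(c,p+sx*s['finger_gap']/2*ex+8*ez-[0,0,8]))
m=f.mean(0); th=12.
go([m[0],m[1],45],np.degrees(np.arctan2(-e[0],e[1])))
```

```text
[[ 494.9 -248.4   60. ]
 [ 508.7 -245.5   60. ]
 [ 516.2 -276.1   60. ]
 [ 502.2 -279.1   60. ]] [ 505.4859889  -262.27432177   60.        ]
len 31.50914030068755 heading 13.512200764100191 w 14.236030209149435
[[292.25954712 222.34259459]]
[[350.76024584 222.28494337]]
dx 1.23 dy 10.54 dz -1.68 spin -1.4
```

```bash
python3 -m jog '[{"grip":4,"dx":1.25,"dy":3,"dz":-1.68,"spin":-1.4},{"grip":4,"dx":1.25,"dy":7,"dz":-1.68,"spin":-1.4},{"grip":4,"dx":1.25,"dy":11.8,"dz":-1.68,"spin":-1.4},{"grip":4,"dx":1.25,"dy":11.8,"dz":-1.68,"spin":-1.4},{"grip":0,"dx":1.25,"dy":11.8,"dz":-1.68,"spin":-1.4},{"grip":0,"dx":1.25,"dy":11.8,"dz":-1.68,"spin":-1.4},{"grip":0,"dx":1.25,"dy":11.8,"dz":-1.68,"spin":-1.4},{"grip":0,"dx":1.25,"dy":11.8,"dz":-1.68,"spin":-1.4}]' 40
python3 - <<'E'
from h import *
print(monitor.read_state())
E
```

```text
clock: 7.42
eef_pos: [505.9, -263.9, 33.8]
eef_rot: [-1.572, -0.002, 0.233]
wrist_force: [-0.8, 1.4, 7.8]
finger_gap: 13.6
{'clock': 7.425, 'joints': array([-5.45047206e-01,  5.51637160e-01,  1.61793652e+00,  1.66943678e-04,
        9.69947629e-01, -7.78541016e-01]), 'qd': array([ 8.12263986e-04,  1.31234157e-03, -1.04519126e-03,  9.27669553e-05,
        4.93880376e-04,  1.11994716e-03]), 'effort': array([-5.04247304e-01, -5.65604818e+01, -2.70132709e+01, -1.36296675e-01,
       -3.66010386e-01,  1.05863688e-03]), 'eef_pos': array([ 505.93558313, -263.91027027,   33.83279859]), 'eef_rot': array([-1.57215273e+00, -1.57150054e-03,  2.33400638e-01]), 'wrist_force': array([-0.77692917,  1.4181575 ,  7.75626093]), 'moment': array([0.29706478, 0.09924512, 0.01593953]), 'finger_gap': 13.615902781145929}
```

Gripped (13.6 mm). I'll lift and carry it to above the wide gap.

Run:
```python
from h import *
go([487.3,56,90],-8.3)
```

```text
dx 5.59 dy -5.62 dz 31.55 spin 21.7
```

```bash
python3 -m jog '[{"grip":0,"dx":0,"dy":-5.6,"dz":0,"spin":0},{"grip":0,"dx":2,"dy":-7,"dz":6,"spin":8},{"grip":0,"dx":5.6,"dy":-7,"dz":31.5,"spin":21.7},{"grip":0,"dx":5.6,"dy":-7,"dz":31.5,"spin":21.7},{"grip":0,"dx":5.6,"dy":-5.6,"dz":31.5,"spin":21.7},{"grip":0,"dx":5.6,"dy":-5.6,"dz":31.5,"spin":21.7},{"grip":0,"dx":5.6,"dy":-5.6,"dz":31.5,"spin":21.7},{"grip":0,"dx":5.6,"dy":-5.6,"dz":31.5,"spin":21.7},{"grip":0,"dx":5.6,"dy":-5.6,"dz":31.5,"spin":21.7}]'
python3 - <<'E'
from h import *
c=shot('wrist','w4'); d=shot('side','s4')
o=np.zeros((600,800,3),np.uint8)
o[:400,:640]=c['color'][:,:,::-1]; o[400:600,:]=0
cv2.imwrite('pics/z6.png',np.vstack([cv2.resize(c['color'][100:325,160:480,::-1],(640,450)),cv2.resize(d['color'][200:290,250:378,::-1],None,fx=1,fy=1)[:90].repeat(1,0) if 0 else np.zeros((1,640,3),np.uint8)]))
s=monitor.read_state(); print(s['eef_pos'],s['eef_rot'],s['wrist_force'],s['finger_gap'])
E
```

```text
clock: 8.55
eef_pos: [487.3, 54.5, 88.7]
eef_rot: [-1.571, -0.0, -0.147]
wrist_force: [0.1, -1.5, -1.5]
finger_gap: 13.6
[487.20333633  54.50082783  88.58677695] [-1.57084027e+00 -1.72571407e-04 -1.47195659e-01] [-0.01223562 -0.05860227 -1.0008938 ] 14.00329670994022
```

View pics/z6.png

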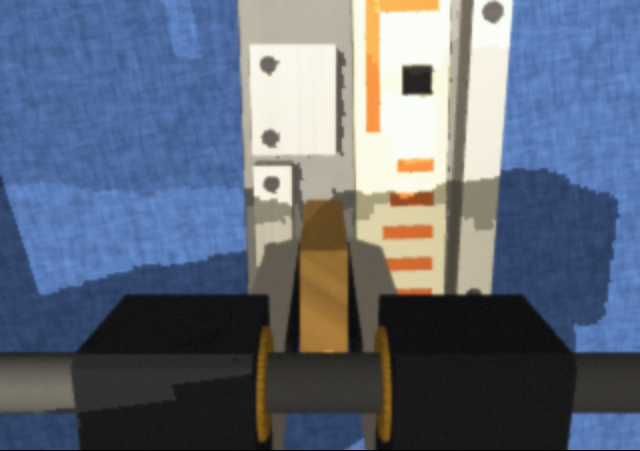

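Run:
```python
from h import *
c=load('w4'); s=monitor.read_state(); p=s['eef_pos']; y=s['eef_rot'][2]
ex=np.array([np.cos(y),np.sin(y)]); ez=np.array([-ex[1],ex[0]])
rel=lambda q,z:(lambda d:np.c_[d@ex,d@ez].round(1))(cast(c,np.array(q)/2+[160,100],z)[:,:2]-p[:2])
print('shallow front/corner',rel([[293,165],[295,240]],28))
print('deep corners front',rel([[336,44],[336,155]],28))
print('tile rear',rel([[353,20],[353,190]],26))
print('fence inner',rel([[470,0],[458,290]],34))
b=c['color']
for r in (170,185,192,215,222): print(r,b[r,300:348].max(1).tolist())
print('spacer top', rel([[300,250],[349,250]],86+16))
```

```text
shallow front/corner [[-13.1  26.1]
 [-12.6  -7.6]]
deep corners front [[ 5.  76. ]
 [ 5.3 30.4]]
tile rear [[11.9 85.5]
 [12.8 14.6]]
fence inner [[ 57.   92.3]
 [ 59.2 -28.7]]
170 [244, 248, 248, 248, 249, 249, 249, 248, 247, 246, 245, 247, 248, 248, 247, 247, 246, 246, 247, 248, 248, 247, 248, 249, 247, 248, 247, 231, 115, 89, 108, 178, 188, 186, 187, 186, 173, 223, 250, 252, 251, 252, 251, 252, 252, 251, 252, 251]
185 [249, 248, 248, 247, 245, 223, 100, 83, 87, 89, 104, 176, 183, 181, 181, 183, 183, 180, 183, 183, 183, 183, 185, 182, 182, 184, 183, 182, 181, 184, 181, 181, 183, 183, 183, 180, 179, 186, 250, 251, 251, 252, 252, 251, 252, 252, 252, 252]
192 [246, 247, 248, 247, 245, 231, 108, 86, 88, 103, 175, 184, 184, 184, 186, 185, 184, 184, 185, 184, 184, 184, 183, 184, 185, 184, 183, 182, 179, 181, 181, 179, 180, 182, 183, 181, 178, 164, 249, 252, 252, 252, 251, 252, 252, 251, 251, 252]
215 [204, 202, 202, 205, 201, 191, 119, 111, 120, 119, 108, 96, 95, 96, 98, 100, 100, 101, 96, 98, 97, 97, 94, 96, 96, 96, 96, 95, 95, 94, 96, 97, 97, 117, 121, 121, 118, 111, 189, 223, 223, 224, 224, 223, 223, 223, 222, 223]
222 [97, 99, 95, 96, 99, 98, 96, 94, 92, 64, 90, 95, 95, 98, 96, 96, 96, 95, 95, 96, 95, 96, 97, 94, 96, 95, 97, 95, 97, 96, 99, 98, 96, 88, 62, 91, 98, 97, 94, 97, 101, 97, 96, 103, 110, 124, 129, 153]
spacer top [[-7.3 13.3]
 [ 7.6 13.3]]
```

The gap is 28 mm wide and centred on the TCP (±14 mm). The shallow stop's centre is about 2 mm further along tool z. I'll lower now.

```bash
python3 -m jog '[{"grip":0,"dx":0,"dy":1,"dz":0.2,"spin":0},{"grip":0,"dx":0,"dy":1,"dz":0.2,"spin":0},{"grip":0,"dx":0,"dy":2,"dz":0.2,"spin":0},{"grip":0,"dx":0,"dy":3,"dz":0.2,"spin":0},{"grip":0,"dx":0,"dy":3.8,"dz":0.2,"spin":0},{"grip":0,"dx":0,"dy":3.8,"dz":0.2,"spin":0},{"grip":0,"dx":0,"dy":3.8,"dz":0.2,"spin":0}]'
python3 - <<'E'
from h import *
s=monitor.read_state(); print(s['eef_pos'],s['eef_rot'],s['wrist_force'],s['moment'],s['finger_gap'])
E
```

```text
clock: 9.52
eef_pos: [487.4, 57.8, 50.6]
eef_rot: [-1.571, -0.0, -0.145]
wrist_force: [0.5, -0.1, -0.5]
finger_gap: 13.9
[487.37833067  57.75480591  50.61462646] [-1.57073650e+00 -2.71289732e-04 -1.45312879e-01] [ 0.50878981 -0.08179888 -0.53682758] [-0.03212966 -0.0560256  -0.02642518] 13.87652118964729
```

```bash
python3 -m jog '[{"grip":0,"dx":0.2,"dy":0,"dz":-0.1,"spin":0},{"grip":0,"dx":0.4,"dy":0,"dz":-0.1,"spin":0},{"grip":0,"dx":0.6,"dy":0,"dz":-0.1,"spin":0},{"grip":0,"dx":0.7,"dy":0,"dz":-0.1,"spin":0},{"grip":0,"dx":0.8,"dy":0,"dz":-0.1,"spin":0},{"grip":0,"dx":0.85,"dy":0,"dz":-0.1,"spin":0},{"grip":0,"dx":0.85,"dy":0,"dz":-0.1,"spin":0}]'; python3 -m jog '[{"grip":0,"dx":0.05,"dy":0,"dz":0,"spin":0},{"grip":0,"dx":0.1,"dy":0,"dz":0,"spin":0},{"grip":0,"dx":0.15,"dy":0,"dz":0,"spin":0},{"grip":0,"dx":0.15,"dy":0,"dz":0,"spin":0}]'
```

```text
clock: 10.4
eef_pos: [495.2, 55.6, 50.4]
eef_rot: [-1.571, 0.001, -0.145]
wrist_force: [-4.4, 1.7, 2.0]
finger_gap: 14.0
clock: 10.9
eef_pos: [496.0, 55.8, 50.3]
eef_rot: [-1.57, 0.002, -0.145]
wrist_force: [-9.5, 4.4, 5.6]
finger_gap: 13.5
```

```bash
python3 -m jog '[{"grip":0,"dx":0.05,"dy":0,"dz":0,"spin":0},{"grip":0,"dx":0.1,"dy":0,"dz":0,"spin":0},{"grip":0,"dx":0.1,"dy":0,"dz":0,"spin":0},{"grip":0,"dx":0.1,"dy":0,"dz":0,"spin":0}]' 50
python3 - <<'E'
from h import *
s=monitor.read_state(); print(s['eef_pos'],s['eef_rot'],s['wrist_force'],s['moment'],s['finger_gap'])
c=shot('wrist','w5'); d=shot('side','s5'); t=shot('top','t5')
a=cv2.resize(c['color'][60:260,240:480,::-1],None,fx=2.2,fy=2.2,interpolation=cv2.INTER_CUBIC)
print(a.shape)
b=cv2.resize(d['color'][200:290,270:360,::-1],(265,265),interpolation=cv2.INTER_CUBIC)
e=cv2.resize(t['color'][195:265,255:340,::-1],(265,175),interpolation=cv2.INTER_CUBIC)
o=np.zeros((450,800,3),np.uint8); o[:440,:528]=a; o[:265,530:795]=b; o[270:445,530:795]=e
cv2.imwrite('pics/z7.png',o)
E
```

```text
clock: 11.4
eef_pos: [497.3, 55.5, 50.3]
eef_rot: [-1.57, 0.002, -0.145]
wrist_force: [-7.3, 3.7, 3.2]
finger_gap: 13.6
[497.34415277  55.53903741  50.25001971] [-1.57047812  0.00165064 -0.14527526] [-7.28274234  3.65983498  3.15705312] [0.83628627 1.40979922 0.00621318] 13.588256807418569
(440, 528, 3)
```

View pics/z7.png

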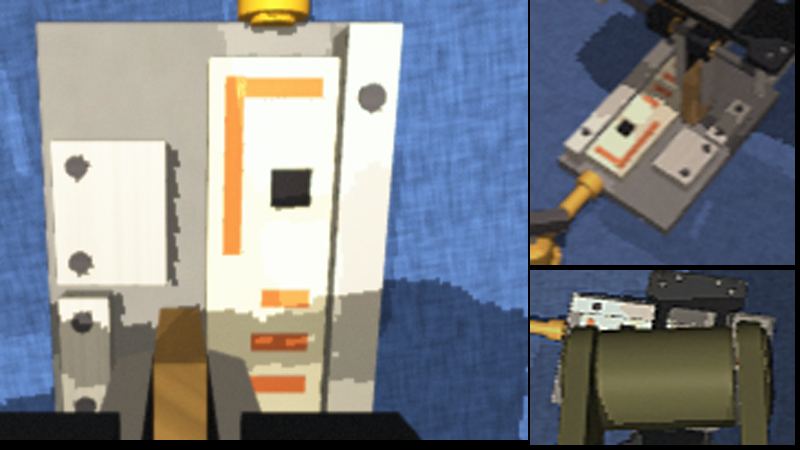

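The tile is almost flush, but it still yielded at this force because it is rotating. I'll push further until it stops yielding.

```bash
for i in 1; do python3 -m jog '[{"grip":0,"dx":0.05,"dy":0,"dz":0,"spin":0},{"grip":0,"dx":0.1,"dy":0,"dz":0,"spin":0},{"grip":0,"dx":0.1,"dy":0,"dz":0,"spin":0},{"grip":0,"dx":0.1,"dy":0,"dz":0,"spin":0}]'; python3 -m jog '[{"grip":0,"dx":0.05,"dy":0,"dz":0,"spin":0},{"grip":0,"dx":0.1,"dy":0,"dz":0,"spin":0},{"grip":0,"dx":0.1,"dy":0,"dz":0,"spin":0},{"grip":0,"dx":0.1,"dy":0,"dz":0,"spin":0}]'; done
```

```text
clock: 12.05
eef_pos: [497.6, 55.5, 50.2]
eef_rot: [-1.571, 0.004, -0.145]
wrist_force: [-12.8, 5.0, 8.0]
finger_gap: 13.7
clock: 12.55
eef_pos: [497.8, 55.5, 50.2]
eef_rot: [-1.571, 0.006, -0.145]
wrist_force: [-19.3, 5.6, 12.5]
finger_gap: 14.1
```

Run:
```python
from h import *
c=shot('wrist','w6'); s=monitor.read_state(); print(s['wrist_force'],s['eef_pos'],s['finger_gap'],s['clock'])
im=c['color'].max(2).astype(int); y=s['eef_rot'][2]
ex=np.array([np.cos(y),np.sin(y)]); ez=np.array([-ex[1],ex[0]]); p=s['eef_pos'][:2]
T,F=[],[]
for r in range(90,195,7):
    row=im[r,320:345]; i=np.argmax(np.diff(row)); T.append([320.5+i,r])
    print(r, 320.5+i, im[r,386:400].tolist())
d=cast(c,T,26)[:,:2]-p; x,z=d@ex,d@ez; m=np.polyfit(z,x,1); print('tile rear slope deg (tool frame)',np.degrees(np.arctan(-m[0])), 'x at z=0',m[1])
cv2.imwrite('pics/z8.png',cv2.resize(c['color'][70:250,310:430,::-1],None,fx=3.3,fy=3.3,interpolation=cv2.INTER_CUBIC))
```

```text
[-18.65225294   6.29554981  12.19039658] [497.75262762  55.49275776  50.17009827] 13.582482286406732 12.6
90 334.5 [254, 254, 254, 254, 254, 254, 254, 247, 143, 116, 125, 195, 253, 254]
97 334.5 [253, 253, 254, 254, 254, 254, 254, 246, 150, 113, 129, 245, 253, 254]
104 334.5 [253, 254, 254, 254, 254, 254, 253, 172, 120, 127, 190, 253, 254, 254]
111 334.5 [254, 254, 254, 254, 254, 253, 241, 141, 113, 120, 230, 253, 254, 254]
118 333.5 [254, 254, 254, 254, 254, 253, 227, 135, 113, 150, 253, 254, 254, 254]
125 333.5 [254, 254, 254, 254, 252, 247, 144, 116, 132, 223, 253, 254, 254, 254]
132 320.5 [254, 254, 254, 254, 253, 237, 141, 115, 131, 245, 254, 254, 254, 254]
139 333.5 [254, 254, 254, 254, 253, 162, 119, 126, 196, 253, 254, 254, 254, 254]
146 320.5 [254, 254, 254, 253, 241, 138, 110, 130, 245, 254, 254, 254, 254, 254]
153 333.5 [252, 252, 253, 251, 205, 130, 116, 140, 246, 249, 249, 249, 249, 249]
160 333.5 [254, 254, 253, 251, 148, 116, 132, 210, 247, 249, 249, 248, 249, 248]
167 333.5 [254, 254, 253, 223, 132, 114, 144, 251, 254, 254, 253, 249, 248, 248]
174 333.5 [254, 254, 253, 166, 116, 126, 196, 253, 253, 253, 249, 249, 248, 247]
181 333.5 [254, 254, 250, 147, 109, 128, 243, 253, 253, 253, 248, 247, 247, 247]
188 333.5 [254, 253, 205, 127, 122, 192, 252, 253, 253, 253, 248, 247, 247, 247]
tile rear slope deg (tool frame) -0.01567722086641085 x at z=0 6.817900643702789
```

View pics/z8.png

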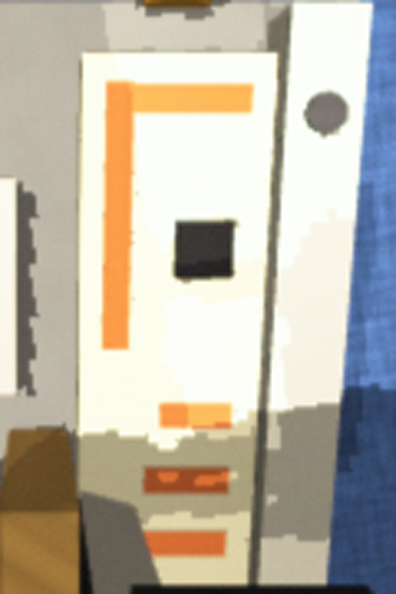

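Run:
```python
from h import *
c=load('w6'); s=monitor.read_state(); y=s['eef_rot'][2]; ex=np.array([np.cos(y),np.sin(y)]); ez=np.array([-ex[1],ex[0]]); p=s['eef_pos'][:2]
im=c['color'].max(2).astype(float); A=[];B=[]
for r in range(90,190,5):
    row=im[r,380:402]; k=np.argmin(row); 
    l=np.interp(-190,-row[k-4:k+1],np.arange(k-4,k+1)) ; q=np.interp(190,row[k:k+5],np.arange(k,k+5)); A.append([380+l,r]);B.append([380+q,r])
for n,X,z in(('tile front',A,26),('fence inner',B,34)):
    d=cast(c,X,z)[:,:2]-p; m=np.polyfit(d@ez,d@ex,1); print(n,'ang',np.degrees(np.arctan(-m[0])),'x(0),x(100)',np.polyval(m,[0,100]))
```

```text
Traceback (most recent call last):
ValueError: array of sample points is empty
```

Run:
```python
from h import *
c=load('w6'); s=monitor.read_state(); y=s['eef_rot'][2]; ex=np.array([np.cos(y),np.sin(y)]); ez=np.array([-ex[1],ex[0]]); p=s['eef_pos'][:2]
im=c['color'].max(2).astype(float); A=[];B=[]
for r in range(90,190,5):
    e=394.5-(r-90)*.056; a=int(round(e))-3; row=im[r,a:a+9]; k=np.argmin(row)
    if not 2<=k<=6: continue
    A.append([a+np.interp(-190,-row[:k+1],np.arange(k+1)),r]); B.append([a+np.interp(190,row[k:],np.arange(k,9)),r])
print(len(A))
for n,X,z in(('tile front',A,26),('fence inner',B,34)):
    d=cast(c,X,z)[:,:2]-p; m=np.polyfit(d@ez,d@ex,1); print(n,'ang',np.degrees(np.arctan(-m[0])),'x(0),x(100)',np.polyval(m,[0,100]))
```

```text
20
tile front ang -0.08318823552607196 x(0),x(100) [47.60644547 47.75163643]
fence inner ang -0.01578753945037245 x(0),x(100) [47.82638569 47.85394015]
```

The tile front and fence agree within 0.2 mm and 0.07°, with a steady push of about 19 N. Handing in.

```bash
python3 -c "
from cell import ticket,monitor
s=monitor.read_state();print(s['wrist_force'],s['finger_gap'],s['clock']);print(ticket.sign_off())"
```

```text
[-18.65225294   6.29554981  12.19039658] 13.582482286406732 12.6
the job is handed in; nothing more can be done
None
```

The job is handed in at 12.6 s on the robot clock. The valve is half open, and the gripped spacer is holding the tile flush against the fence.

- **Valve:** I turned the handle to about 44.9° relative to the measured jig heading of -8.3°. A picture taken after release showed it at 45° to the pipe.
- **Spacer:** I gripped it upright and lowered it, with no contact force, into the 28 mm gap at the shallow stop, roughly 2.5 mm above the bed. The deep stop's narrow gap was not touched.
- **Tile:** I pushed until it stopped yielding. In the last wrist picture its front edge was within about 0.2 mm and 0.07° of the fence face. That covers only the visible part; the -y end was hidden behind the gripper.
- **Final hold:** The push is about 19 N, with the spacer still gripped (13.6 mm opening).

Some readings did not fully agree:
- The top camera placed the valve and jig about 5 mm lower in y than the wrist and side views. I used the wrist and side values, and the grip on the handle confirmed them.
- An upward force of about 12 N remains while pressing. I did not find its cause; my guess is the rib rubbing against the tile.
- My first edge-angle fit was spoiled by stray pixels, so I redid it on the front edge.

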